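# Unlock the specimen stage of a microscope

### The job

The specimen stage is locked. With a fingertip against its knurled rim, roll the big locking collar counter-clockwise as seen from above by two full turns (to within a quarter turn), which lifts its locking pin, and only then push the carriage at its upright push plate, away from the robot, until it stands fully against the far stop. Nothing is to be gripped or lifted: the dish stays lying in its seat on the carriage, and the small thumbscrew and the other things on the desk stay as they are.

Things in the scene. Friction and masses are not known exactly. Their poses are not given: they have to be found in the camera images.
- stage: Specimen stage, a fixed grey painted base plate 190 (x) x 360 (y) x 30 mm high, turned up to 0.35 rad from square. Origin: centre of its underside, on the desk; its x is the carriage's travel and points away from the robot, y along its long side to the left, z up. The big collar stands at stage (x 0, y +85 mm), the carriage's middle line lies at stage y -80 mm, the small thumbscrew at (30, -160).
- collar_axis (a point): Fixed point on the collar's vertical axis, 47 mm above the desk, on top of the flat steel bridge (stage x -45 to +85 mm, 62 mm wide in y) that carries the collar; axes as the stage. The collar is a plain aluminium disc 93 mm across over its 30 upright knurl ridges (about 2 mm proud, 9 mm apart); when locked its rim runs from 2 to 28 mm above this point, and it climbs 2 mm per turn. Too wide for the fingers to span.
- collar (a joint): Angle of the big locking collar, rad: 0 when locked, at the start; grows as it turns counter-clockwise seen from above; two full turns = 12.57; threads end at 20. It turns against slight friction (about 0.035 N m), stays where it is left, and its pin leaves the hole in the carriage's tongue after about 1.5 turns.
- index_mark (a point): Short black index line (16 x 4 mm) on the collar's top face, 38 mm from its axis; turns with the collar. At the start it lies on the stage's -x side of the collar.
- carriage (a joint): Travel of the carriage along the stage's +x, m: 0 at the start, held there by the pin with about 2 mm of play; 0.040 against the far stop. Sliding friction about 1.5 N; stays where it is left.
- push_plate (a point): Middle of the near (-x) face of the upright aluminium push plate at the carriage's near edge; moves with the carriage, axes as the stage. The plate is 70 wide (y) x 10 thick (x), its top 14 mm above this point and 36 mm above the carriage's underside. The point is 52 mm above the desk. The stage's base edge lies 12 mm nearer the robot, 22 mm lower.
- seat (a point): Middle of the seat on the carriage's upper face, between six low stops 6 mm high, where the dish lies; moves with the carriage.
- dish_center (a point): Centre of the closed clear specimen dish, 60 mm across and 15 mm high, lying loose in the seat; 7.5 mm above the seat.
- thumbscrew (a joint): Angle of the small knurled thumbscrew, rad, 0 at the start; to be left alone.
- thumbscrew_top (a point): Top of the small knurled thumbscrew, 20 mm across, 47 mm above the desk, at the stage's right end.
- objective: Bystander: metal objective lens standing on the desk, 30 mm across, 46 mm high, between robot and stage. Origin: centre of its underside.
- spare_dish: Bystander: closed clear dish lying on the desk, 56 mm across, 15 mm high. Origin: centre of its underside.
- eyepiece: Bystander: black eyepiece standing on the desk at the stage's left end, 36 mm across, 50 mm high. Origin: centre of its underside.
- oil_bottle: Bystander: small amber bottle on the desk at the stage's right end, 28 mm across, 60 mm high. Origin: centre of its underside.
- slide_box: Bystander: grey box for glass slides beyond the stage, 85 x 32 x 26 mm high. Origin: centre of its underside, x along its length.
- mouse: Bystander: black computer mouse, 100 x 58 x 24 mm high, nearer the robot. Origin: centre of its underside, x along its length.

How it is judged:
On the way, in this order (a step that is already met when the one before it is completed fails the run):
1. the collar is loosened two full turns (within a quarter turn) with the carriage still back (value of joint collar between 10.95 and 14.2 rad and value of joint carriage below 0.006 m), for 0.2 s.
2. the carriage is pushed against the far stop (value of joint carriage above 0.037 m), for 0.2 s.
At the end, for the whole second after the job is handed in: The collar stands two full turns open (1.75 to 2.25 turns), the carriage is within 3 mm of the far stop, the dish lies flat in its seat within 8 mm of its middle (value of joint collar between 10.95 and 14.2 rad and value of joint carriage above 0.037 m and horizontal distance between dish_center and seat below 0.008 m and z of dish_center in the frame of seat between 0.004 and 0.012 m and angle between dish_center's own z axis and vertical below 0.1 rad); the robot touches nothing.
It fails at once if the dish is lifted out of its seat (z of dish_center in the frame of seat above 0.018 m).
It fails at once if the small thumbscrew is turned (value of joint thumbscrew above 0.35 rad or value of joint thumbscrew below -0.35 rad).
It fails at once if another thing on the desk is moved more than 25 mm or lifted (distance of any of objective, spare_dish, eyepiece, oil_bottle, slide_box, mouse from where it was at the start of the episode above 0.025 m).
It also fails if it takes over 72 s, if anything falls off the work surface, if the arm or the gripper's body presses on something with over 40 N, if the wrist force passes 120 N, or if a joint passes its speed limit or range.

### The arm

A 7-joint arm with a two-finger parallel gripper is mounted at the origin on the work surface. World frame = base frame: x ahead of the robot, y to its left, z up, the work surface at z = 0. Lengths are in m, angles in rad, forces in N, time in s.
With the tool pointing down it reaches from about 0.425 to 0.875 m from the base axis. Payload 8.4 kg.
Tool frame: the origin (TCP) lies on the front face of the gripper's body, between the roots of the fingers; the fingertips stand 70 mm ahead of it and the grasp point (between the pads) lies 51 mm ahead of it; z points along the fingers, y is the line along which they close (so a half turn about z gives the same grasp; the last joint's range is limited). The gripper opens to 87 mm and grips with 3 to 60 N. Pads are 19 mm wide; open, the fingers measure 117 mm over their backs; the gripper's body (75 mm by 190 mm) begins 51 mm behind the grasp point.
Start: joints at [-1.244, 0.333, 0.04, 1.465, -0.013, 1.343, -0.059], TCP at [0.268, 0.592, 0.292] pointing down, gripper open.
Joint ranges: [-2.58, 2.58], [-0.38, 2.09], [-1.3, 1.39], [0.25, 2.4], [-1.5, 4.64], [0.08, 2.09], [-2.65, 2.65]. Speed limits (rad/s): [2.22, 2.22, 2.79, 2.79, 3.14, 3.14, 3.14].

### API

Orientations are given as a unit quaternion [w, x, y, z].
In Python, from station import * gives the robot as it stands. The module is installed in compiled form; this text tells all that it offers.
- The arm moves only by the tool move_arm, never from a script. Its argument "targets" is a list of rows, each a list of 2 entries, a list of its own where there are three numbers: the shift along the tool's x, y, z in mm, then the turn, a rotation vector about the tool's x, y, z in degrees. In form: [[[dx, dy, dz], [ax, ay, az]], ...]. A call has 1 to 10 rows; each row is the pose to reach, as a shift and turn from the pose commanded when the call began, along the tool's axes at that moment; what a row does not reach only later rows make up. A row lasts 1/10 s, in which the tool goes at most 50 mm and 8.59 degrees, less where a joint would pass 70% of its speed; a pose out of reach is approached as far as the arm can. A call with a gripper value outside its range is refused whole. "hand" is the closure in counts, from 0 (fully open) to 255 (shut), set as the call begins (left out, the last holds). The fingers move at their own pace and stop on an object; the grip force is fixed at half the most. Time passes only in rows, so rows that repeat a pose let the fingers close. It gives the time, the measured TCP pose, the force, the opening and the grip force at its end, in the units of the state.
- read_state(): the state, without advancing time (a new reading comes with each control period).
- grab_frame(name): name is "scene" or "top"; returns (picture, depth): 384x512x3 uint8, red, green, blue; 384x512 float32, m along the optical axis (not along the pixel's ray), 0 where there is no reading.
- get_calibration(name): a dict with "fx", "fy", "cx", "cy" (pixels), "R" (3x3) and "t" (3): a world point X has camera coordinates R X + t. Camera axes: x right, y down, z forward; pixel columns grow to the right and rows downward; lengths in m; the calibration is good to about 2 mm. A picture is of the moment at which its call begins. get_calibration takes no time and is no camera call.
- close_job(): hands the job in; it is judged then, once.
Trained networks look in the newest picture that a camera, given by its name, has taken for a name from the list of things; names that differ only in an ending like _2 or _b are one class to them, and where a whole thing is asked for, a point or a joint stands for the part that bears it (a point fixed in the world has none). Each returns a list of dicts, best first, with "p" (0 to 1); they miss things now and then, are a little off and sometimes report something else, mostly with a low value. They report only what shows in the picture. A call takes as long as a camera call.
- recognise(camera, target): "centre" ([column, row] in pixels, amid what is visible of it).
- regions_of(camera, target): "pixels" (384x512 bool, what is visible of it) and "centre" ([column, row] in pixels, amid what is visible of it).
The state is a dict: "t": time; "qpos": joint angles; "qvel": joint speeds; "joint_torque": joint torques, N m; "eef_pos": TCP position; "orientation": TCP orientation; "ft_force": force on the tool from outside, world axes, zero at the start; "moment": the same for the moment, N m; "grip_width": finger opening in m; "grasp_force": force on a finger pad.
Only numpy, scipy, OpenCV 4.12 (cv2) and the standard library are available. Lean on these libraries where they do the work, as an engineer would, in place of code of your own. Each camera call takes 0.05 s, during which the arm holds its last target. There are 200 camera calls.

## Working session

There is one attempt and no reset: what is moved stays moved. The work goes in short steps, Python scripts to look and compute and a tool call to move; the robot and the scene stay as the last step left them, time stands still between calls to the robot, and variables do not carry over. Pictures are saved under pics/ and viewed, at most 10 in all, crops included, and the job is handed in when it is done.

Besides the shell and the picture viewer there is one more tool, called after "Emit:" as a command line: name --argument value ..., lists and objects as JSON in quotes. move_arm: Moves the arm, as the interface text tells. Its arguments: {"type":"object","properties":{"targets":{"type":"array"},"hand":{"type":"number"}},"required":["targets"]}

```bash
mkdir -p pics; cat > h.py <<'E'
from station import *
import numpy as np, cv2
def pts(cam,mask,depth):
    c=get_calibration(cam); v,u=np.nonzero(mask&(depth>0)); z=depth[v,u]
    X=np.c_[(u-c['cx'])/c['fx']*z,(v-c['cy'])/c['fy']*z,z]
    return (X-np.array(c['t']))@np.array(c['R'])
E
python3 - <<'E'
from h import *
s=read_state(); print({k:np.round(v,3).tolist() for k,v in s.items()})
F={}
for c in("scene","top"):
    im,d=grab_frame(c); F[c]=d
    cv2.imwrite(f"pics/{c}0.png",im[...,::-1])
    for n in ["stage","collar","index_mark","push_plate","dish_center","thumbscrew","objective","spare_dish","eyepiece","oil_bottle","slide_box","mouse"]:
        r=regions_of(c,n)
        if r:
            P=pts(c,r[0]['pixels'],d)
            if len(P): print(c,n,round(r[0]['p'],2),np.round(r[0]['centre']),len(P),np.round(np.median(P,0),3),'ztop',np.round(np.percentile(P[:,2],95),3),np.round(np.percentile(P,[2,98],axis=0)[:,:2],3).tolist())
E
```

```text
{'t': 0.0, 'qpos': [-1.244, 0.334, 0.04, 1.466, -0.013, 1.343, -0.058], 'qvel': [0.0, -0.001, -0.001, -0.002, -0.001, -0.001, 0.002], 'joint_torque': [-0.0, -65.634, 1.335, -40.381, -0.06, 0.045, 0.0], 'eef_pos': [0.268, 0.592, 0.291], 'orientation': [-0.0, 0.211, 0.977, -0.001], 'ft_force': [1.079, -0.232, -0.042], 'moment': [0.018, -0.031, -0.029], 'grasp_force': 0.0, 'grip_width': 0.087}
scene stage 0.8 [240. 200.] 13281 [ 0.594 -0.008  0.032] ztop 0.076 [[0.464, -0.194], [0.701, 0.15]]
scene collar 0.89 [272. 196.] 1578 [0.56  0.059 0.076] ztop 0.078 [[0.516, 0.017], [0.597, 0.098]]
scene index_mark 0.8 [280. 193.] 1612 [0.561 0.058 0.076] ztop 0.078 [[0.516, 0.015], [0.597, 0.097]]
scene push_plate 0.76 [215. 184.] 2302 [ 0.576 -0.089  0.039] ztop 0.064 [[0.519, -0.162], [0.637, 0.006]]
scene dish_center 0.92 [202. 172.] 600 [ 0.587 -0.106  0.054] ztop 0.056 [[0.559, -0.136], [0.613, -0.081]]
scene objective 0.52 [263. 138.] 177 [ 0.417 -0.064  0.03 ] ztop 0.047 [[0.402, -0.083], [0.424, -0.054]]
scene spare_dish 0.86 [310. 147.] 423 [0.37  0.039 0.015] ztop 0.017 [[0.339, 0.013
[... 949 characters left out ...]
bscrew 0.43 [295. 188.] 2136 [ 0.571 -0.09   0.039] ztop 0.065 [[0.519, -0.165], [0.638, 0.003]]
top objective 0.52 [289. 257.] 135 [ 0.411 -0.067  0.035] ztop 0.047 [[0.397, -0.081], [0.424, -0.056]]
top spare_dish 0.79 [243. 276.] 392 [0.367 0.038 0.015] ztop 0.017 [[0.345, 0.016], [0.388, 0.061]]
top eyepiece 0.48 [175. 191.] 201 [0.565 0.192 0.049] ztop 0.052 [[0.551, 0.177], [0.585, 0.209]]
top oil_bottle 0.65 [353. 146.] 164 [ 0.681 -0.221  0.038] ztop 0.06 [[0.671, -0.239], [0.708, -0.211]]
top slide_box 0.81 [251. 134.] 471 [0.709 0.018 0.026] ztop 0.028 [[0.671, -0.008], [0.749, 0.04]]
top mouse 0.8 [365. 242.] 1049 [ 0.45  -0.245  0.023] ztop 0.026 [[0.404, -0.28], [0.499, -0.213]]
```

```bash
python3 - <<'E'
from h import *
for c in("scene","top"):
    im,d=grab_frame(c)
    r=regions_of(c,"collar")[0]['pixels'].astype(np.uint8)
    r=cv2.dilate(r,np.ones((9,9)))>0
    P=pts(c,r,d); P=P[(P[:,2]>.07)&(P[:,2]<.085)]
    (x,y),rad=cv2.minEnclosingCircle(P[:,:2].astype(np.float32)); print(c,'collar',x,y,rad,np.median(P[:,2]))
    A=pts(c,np.ones(d.shape,bool),d)
    # base plate top: z 0.025..0.035
    B=A[(abs(A[:,2]-.030)<.004)&(A[:,0]>.4)&(A[:,0]<.75)&(abs(A[:,1])<.25)]
    m=regions_of(c,"stage")[0]['pixels']; B=pts(c,m,d); B=B[(B[:,2]>.026)]
    rc=cv2.minAreaRect(B[:,:2].astype(np.float32)); print('stage',rc)
    m=regions_of(c,"push_plate")[0]['pixels']; B=pts(c,m,d); B=B[(B[:,2]>.0615)&(B[:,2]<.07)]
    rc=cv2.minAreaRect(B[:,:2].astype(np.float32)); print('plate',rc, np.median(B,0),len(B))
    k=im[80:290,90:400]
    cv2.imwrite(f"pics/{c}1.png",cv2.resize(k[...,::-1],None,fx=2.5,fy=2.5,interpolation=cv2.INTER_CUBIC))
E
```

```text
scene collar 0.553417980670929 0.05407002568244934 0.04705765098333359 0.07575377046404891Traceback (most recent call last):
  File "<stdin>", line 11, in <module>
IndexError: list index out of range
```

View pics/top0.png

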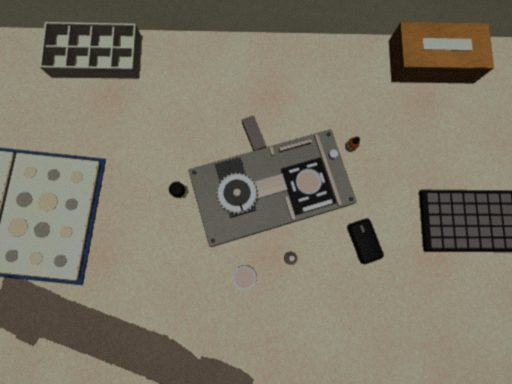

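View pics/scene0.png

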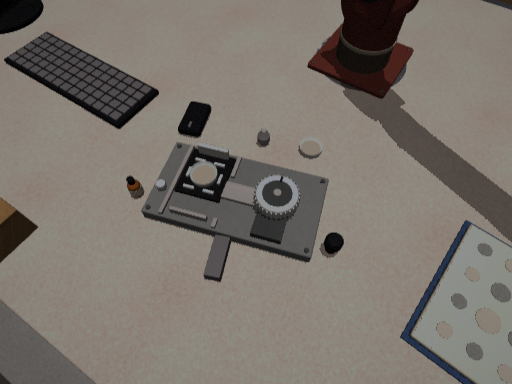

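The pictures show the stage turned by roughly 15° counter-clockwise. In the top view the collar is near (237,192), the push plate near (317,207) and the slide box near (254,133). I'll finish the fits next.

```bash
cat >> h.py <<'E'
def fit(tag):
    for c in("scene","top"):
        im,d=grab_frame(c)
        A=pts(c,np.ones(d.shape,bool),d).astype(np.float32)
        near=lambda x,y,r:np.hypot(A[:,0]-x,A[:,1]-y)<r
        P=A[near(.553,.054,.06)&(A[:,2]>.068)&(A[:,2]<.09)]
        if len(P): print(c,'collar',cv2.minEnclosingCircle(P[:,:2]),np.median(P[:,2]))
        B=A[near(.57,-.03,.26)&(abs(A[:,2]-.030)<.003)]
        H=cv2.minAreaRect(B[:,:2]); print(' base',H)
        B=A[near(.53,-.10,.09)&(A[:,2]>.060)&(A[:,2]<.070)]
        if len(B): print(' plate',cv2.minAreaRect(B[:,:2]),np.median(B,0),len(B))
        k=im[90:260,150:360]
        k=cv2.resize(k[...,::-1],None,fx=3.5,fy=3.5,interpolation=cv2.INTER_CUBIC)
        cv2.imwrite(f"pics/{c}_{tag}.png",np.clip(k*1.5,0,255).astype(np.uint8))
E
python3 -c "
from h import *
fit('a')"
python3 - <<'E'
import numpy as np
from math import *
p=np.array([.268,.592,.291]);q=(0,.211,.977,0)
ax=np.array(q[1:]);ax/=np.linalg.norm(ax)
R=2*np.outer(ax,ax)-np.eye(3)
c=np.array([.553,.054])
phi=radians(60); r=.085
t=np.r_[c+r*np.array([cos(phi),sin(phi)]),.18]
print('shift mm',R.T@(t-p)*1000)
# desired tool y az = phi+180 ; now
a0=degrees(atan2(R[1,1],R[0,1])); d=(degrees(phi)+180-a0); print('az now',a0,'turn about tool z',-d, -d+360)
E
```

```text
shift mm [-489.95739991 -287.84381675  111.        ]
az now 65.62631956909829 turn about tool z -174.37368043090171 185.62631956909829Traceback (most recent call last):
  File "<string>", line 3, in <module>
    fit('a')
    ~~~^^^^^
  File "h.py", line 13, in fit
    if len(P): print(c,'collar',cv2.minEnclosingCircle(P[:,:2]),np.median(P[:,2]))
                                ~~~~~~~~~~~~~~~~~~~~~~^^^^^^^^^
cv2.error: OpenCV(4.12.0) /io/opencv/modules/imgproc/src/shapedescr.cpp:201: error: (-215:Assertion failed) count >= 0 && (depth == CV_32F || depth == CV_32S) in function 'minEnclosingCircle'
```

```bash
sed -i 's/cv2.minEnclosingCircle(P\[:,:2\])/cv2.minEnclosingCircle(P[:,:2].copy())/; s/cv2.minAreaRect(B\[:,:2\])/cv2.minAreaRect(B[:,:2].copy())/g' h.py
python3 -c "
from h import *
fit('a')"
```

```text
scene collar ((0.5532394647598267, 0.05429266765713692), 0.046749647706747055) 0.075696066
 base ((0.5738324522972107, -0.03380826115608215), (0.48086509108543396, 0.33389750123023987), 79.93358612060547)
 plate ((0.5273834466934204, -0.12492500245571136), (0.011363311670720577, 0.06816015392541885), 17.43816566467285) [ 0.52789426 -0.12466574  0.06635197] 161
top collar ((0.5545710921287537, 0.0534236915409565), 0.046515315771102905) 0.07501135
 base ((0.5742941498756409, -0.03789183497428894), (0.4502316415309906, 0.33404478430747986), 79.56285858154297)
 plate ((0.5284727215766907, -0.1270904839038849), (0.010251132771372795, 0.06918733566999435), 17.10263442993164) [ 0.5279525  -0.12646794  0.06591085] 144
```

View pics/top_a.png

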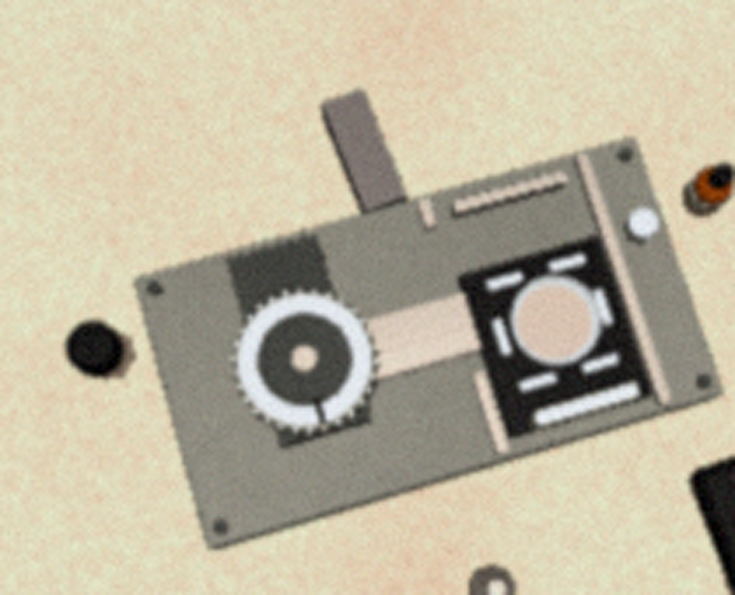

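Emit:
move_arm --targets '[[[-40,-25,0],[0,0,8]],[[-80,-50,0],[0,0,16]],[[-120,-75,0],[0,0,24]],[[-160,-100,0],[0,0,32]],[[-200,-120,0],[0,0,40]],[[-240,-145,0],[0,0,48]],[[-280,-170,0],[0,0,56]],[[-320,-190,0],[0,0,64]],[[-360,-215,0],[0,0,72]],[[-400,-235,0],[0,0,80]]]' --hand 255

```text
t: 2.6
eef_pos: [0.5365, 0.2106, 0.2927]
orientation: [-0.0, 0.792, 0.611, 0.0]
ft_force: [0.6, 0.5, -0.7]
grip_width: 0.0155
grasp_force: 0.0
```

The crop shows the index mark at (321,410), near side of the collar centre at (303,358). Nothing stands within about 60 mm of the rim.

```bash
cat >> h.py <<'E'
from scipy.spatial.transform import Rotation as Ro
C=np.array([.5538,.0538])
def goto(xy,z,az,s=None):
    s=s or read_state(); w,x,y,zz=s['orientation']; R=Ro.from_quat([x,y,zz,w])
    a=np.radians(az); T=np.array([[np.sin(-a)*1,np.cos(a),0],[np.cos(a),np.sin(a),0],[0,0,-1]])
    M=np.array([[-np.sin(a),np.cos(a),0],[np.cos(a),np.sin(a),0],[0,0,-1]]).T
    print('shift',np.round(R.inv().apply(np.r_[xy,z]-np.array(s['eef_pos']))*1000,1),'turn',np.round((R.inv()*Ro.from_matrix(M)).as_rotvec(degrees=True),1))
def polar(s=None):
    s=s or read_state(); d=np.array(s['eef_pos'])[:2]-C; f=np.arctan2(d[1],d[0]); w,x,y,zz=s['orientation']; Y=Ro.from_quat([x,y,zz,w]).as_matrix()[:,1]
    F=np.array(s['ft_force']); er=np.array([np.cos(f),np.sin(f)])
    print('phi',round(np.degrees(f)%360,1),'r',np.round(np.hypot(*d)*1000,1),'yaz-phi',np.round((np.degrees(np.arctan2(Y[1],Y[0])-f))%360,1),'z',np.round(s['eef_pos'][2],4),'F r,t,z',np.round([F[:2]@er,F[:2]@np.array([-er[1],er[0]]),F[2]],2),'q7',np.round(s['qpos'][6],2),'w',s['grip_width'])
E
python3 - <<'E'
from h import *
f=np.radians(65); goto(C+.085*np.array([np.cos(f),np.sin(f)]),.129,245); polar()
print([[round(-61.5*np.sin(np.radians(k))),round(61.5*(1-np.cos(np.radians(k))))] for k in range(8,81,8)])
E
```

```text
shift [-63.7  71.7 163.7] turn [ -0.   -0.  100.3]
phi 96.3 r 157.8 yaz-phi 249.0 z 0.2927 F r,t,z [ 0.45 -0.66 -0.66] q7 -0.63 w 0.015471406901368579
[[-9, 1], [-17, 2], [-25, 5], [-33, 9], [-40, 14], [-46, 20], [-51, 27], [-55, 35], [-58, 42], [-61, 51]]
```

Emit:
move_arm --targets '[[[-10,10,0],[0,0,8]],[[-20,20,0],[0,0,16]],[[-30,32,0],[0,0,24]],[[-40,42,0],[0,0,32]],[[-50,52,20],[0,0,40]],[[-60,66,40],[0,0,48]],[[-64,72,60],[0,0,56]],[[-64,72,80],[0,0,64]],[[-64,72,100],[0,0,72]],[[-64,72,120],[0,0,80]]]'

```text
t: 3.6
eef_pos: [0.5895, 0.1327, 0.1716]
orientation: [-0.0, 0.999, -0.041, 0.0]
ft_force: [0.3, 0.4, -0.8]
grip_width: 0.0005
grasp_force: 0.0
```

```bash
python3 - <<'E'
from h import *
f=np.radians(65); goto(C+.085*np.array([np.cos(f),np.sin(f)]),.129,245); polar()
E
```

```text
shift [ 0.3  1.9 42.6] turn [-0.  -0.  20.3]
phi 65.6 r 86.7 yaz-phi 199.6 z 0.1716 F r,t,z [ 0.54 -0.11 -0.78] q7 -1.73 w 0.00045236733257505285
```

Emit:
move_arm --targets '[[[0,2,10],[0,0,8]],[[0,2,25],[0,0,16]],[[0,2,42],[0,0,20]],[[0,2,42],[0,0,20]]]'

```text
t: 4.0
eef_pos: [0.5881, 0.1309, 0.1282]
orientation: [0.001, 0.977, -0.212, -0.001]
ft_force: [-0.8, 0.5, -0.1]
grip_width: 0.0005
grasp_force: 0.0
```

Emit:
move_arm --targets '[[[0,10,0],[0,0,0]],[[0,18,0],[0,0,0]],[[0,20,0],[0,0,0]],[[0,22,0],[0,0,0]],[[0,22,0],[0,0,0]]]'

```text
t: 4.5
eef_pos: [0.5804, 0.1105, 0.1307]
orientation: [-0.0, 0.977, -0.211, 0.0]
ft_force: [-0.4, -0.4, -0.8]
grip_width: 0.0001
grasp_force: 0.0
```

```bash
python3 - <<'E'
from h import *
polar()
E
```

```text
phi 64.9 r 62.7 yaz-phi 180.7 z 0.1307 F r,t,z [-0.56  0.17 -0.83] q7 -1.99 w 8.707498882766073e-05
```

Emit:
move_arm --targets '[[[0,1,1],[0,0,0]],[[0,2,1],[0,0,0]],[[0,3,1],[0,0,0]],[[0,3,1],[0,0,0]]]'

```text
t: 4.9
eef_pos: [0.579, 0.1079, 0.1292]
orientation: [0.0, 0.977, -0.211, -0.0]
ft_force: [0.4, 0.3, -0.2]
grip_width: 0.0006
grasp_force: 0.0
```

```bash
python3 - <<'E'
from h import *
polar()
E
```

```text
phi 65.0 r 59.7 yaz-phi 180.6 z 0.1292 F r,t,z [ 0.42 -0.23 -0.19] q7 -1.98 w 0.000573003699128623
```

Emit:
move_arm --targets '[[[0,1,0],[0,0,0]],[[0,2,0],[0,0,0]],[[0,3,0],[0,0,0]],[[0,3,0],[0,0,0]]]'

```text
t: 5.3
eef_pos: [0.5777, 0.1051, 0.1293]
orientation: [0.0, 0.977, -0.211, -0.0]
ft_force: [-0.1, -0.1, -0.1]
grip_width: 0.0005
grasp_force: 0.0
```

```bash
python3 - <<'E'
from h import *
polar()
E
```

```text
phi 65.0 r 56.6 yaz-phi 180.6 z 0.1293 F r,t,z [-0.14  0.02 -0.06] q7 -1.98 w 0.0004933488385531264
```

Emit:
move_arm --targets '[[[0,1,0],[0,0,0]],[[0,2,0],[0,0,0]],[[0,3,0],[0,0,0]],[[0,3,0],[0,0,0]]]'

```text
t: 5.7
eef_pos: [0.5769, 0.1035, 0.1295]
orientation: [-0.001, 0.977, -0.211, 0.0]
ft_force: [2.2, 4.3, -0.2]
grip_width: 0.0004
grasp_force: 2.4
```

```bash
python3 - <<'E'
from h import *
polar()
E
```

```text
phi 65.1 r 54.8 yaz-phi 180.6 z 0.1295 F r,t,z [ 4.83 -0.21 -0.22] q7 -1.98 w 0.0003911228420696067
```

Emit:
move_arm --targets '[[[-7.5,1.5,0],[0,0,-8]],[[-14.5,3,0],[0,0,-16]],[[-21.5,5.5,0],[0,0,-24]],[[-28,9,0],[0,0,-32]],[[-34,13.5,0],[0,0,-40]]]'

```text
t: 6.2
eef_pos: [0.5397, 0.1064, 0.1296]
orientation: [-0.001, 0.99, 0.14, 0.0]
ft_force: [-1.4, 7.4, 1.4]
grip_width: 0.0006
grasp_force: 3.8
```

```bash
python3 - <<'E'
from h import *
polar(); print(read_state()['t'])
E
```

```text
phi 105.0 r 54.5 yaz-phi 181.0 z 0.1296 F r,t,z [ 7.47 -0.6   1.38] q7 -1.38 w 0.0005699830283803454
6.2
```

Emit:
move_arm --targets '[[[-7.5,0.5,0],[0,0,-8]],[[-14.5,2,0],[0,0,-16]],[[-21.5,4.5,0],[0,0,-24]],[[-28,8,0],[0,0,-32]],[[-34,12.5,0],[0,0,-40]],[[-39,17.5,0],[0,0,-48]],[[-43.5,23,0],[0,0,-56]],[[-47.5,29.5,0],[0,0,-64]],[[-50,36.5,0],[0,0,-72]],[[-52,43.5,0],[0,0,-80]]]'

```text
t: 7.2
eef_pos: [0.4991, 0.048, 0.1285]
orientation: [-0.002, 0.669, 0.743, -0.002]
ft_force: [-7.4, 1.0, 5.4]
grip_width: 0.0002
grasp_force: 3.9
```

```bash
python3 - <<'E'
from h import *
polar(); fit('b')
E
```

```text
phi 186.1 r 55.0 yaz-phi 179.8 z 0.1285 F r,t,z [ 7.22 -1.73  5.39] q7 0.01 w 0.00021538362851821356
scene collar ((0.5477681756019592, 0.05398893356323242), 0.05229930952191353) 0.07616168
 base ((0.5728397965431213, -0.030339568853378296), (0.47472137212753296, 0.3339465856552124), 80.70062255859375)
 plate ((0.5271656513214111, -0.12495250999927521), (0.011256379075348377, 0.06900672614574432), 16.079614639282227) [ 0.52813023 -0.12343924  0.06646118] 163
 base ((0.5819098949432373, -0.07881411910057068), (0.44184747338294983, 0.33104386925697327), 59.878135681152344)
 plate ((0.528439998626709, -0.1269548535346985), (0.010272594168782234, 0.06946485489606857), 17.271392822265625) [ 0.5280125  -0.12630393  0.06598619] 143
```

View pics/scene_b.png

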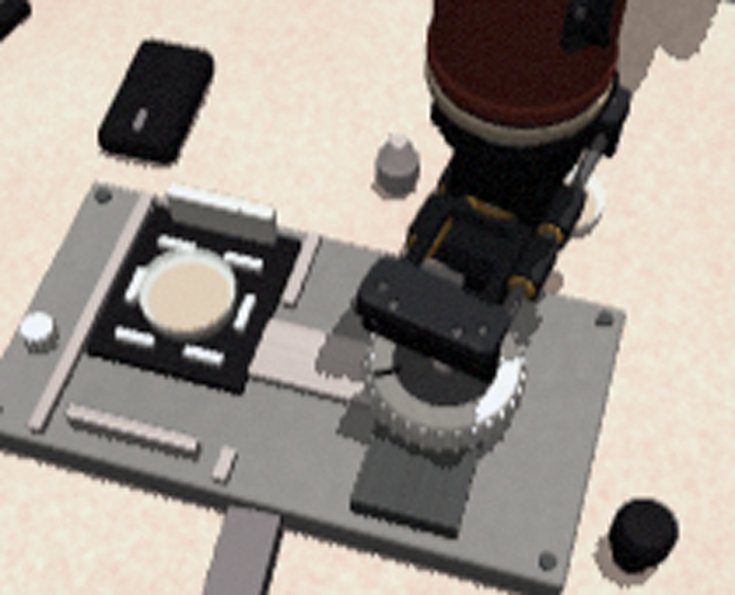

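The index mark is at (383,370), on the stage's -y side of the collar. It has turned about as far as the finger, so the rim isn't slipping. I'll continue.

Emit:
move_arm --targets '[[[-7.5,0.5,0],[0,0,-8]],[[-14.5,2,0],[0,0,-16]],[[-21.5,4.5,0],[0,0,-24]],[[-28,8,-0.5],[0,0,-32]],[[-34,12.5,-0.5],[0,0,-40]],[[-39,17.5,-0.5],[0,0,-48]],[[-43.5,23,-0.5],[0,0,-56]],[[-47.5,29.5,-0.5],[0,0,-64]],[[-50,36.5,-0.5],[0,0,-72]],[[-52,43.5,-0.5],[0,0,-80]]]'

```text
t: 8.3
eef_pos: [0.5492, -0.0018, 0.1292]
orientation: [-0.001, 0.037, 0.999, -0.001]
ft_force: [-1.6, -4.8, -0.7]
grip_width: 0.0005
grasp_force: 2.4
```

```bash
python3 - <<'E'
from h import *
polar()
E
```

```text
phi 265.2 r 55.8 yaz-phi 180.6 z 0.1292 F r,t,z [ 4.91 -1.21 -0.68] q7 1.5 w 0.000547577202407365
```

Emit:
move_arm --targets '[[[-7.5,1,0],[0,0,-8]],[[-14.5,2.5,0],[0,0,-16]],[[-21.5,5,0],[0,0,-24]],[[-28,8.5,0],[0,0,-32]],[[-34,13,0],[0,0,-40]],[[-39,18,0],[0,0,-48]],[[-39,18,0],[0,0,-48]]]'

```text
t: 9.0
eef_pos: [0.5918, 0.0135, 0.1299]
orientation: [0.001, -0.373, 0.928, -0.002]
ft_force: [6.5, -5.9, -2.2]
grip_width: 0.0007
grasp_force: 4.1
```

```bash
python3 - <<'E'
from h import *
polar(); r=82
# return: out by 30 then cw at r ; rows in frame with centre (0,r0)
r0=53
for k in range(8,83,8):
    a=np.radians(k); print([round(r*np.sin(a)),round(r0-r*np.cos(a))],k)
E
```

```text
phi 313.3 r 55.4 yaz-phi 180.5 z 0.1299 F r,t,z [ 8.78  0.67 -2.21] q7 2.28 w 0.0007157604300882313
[11, -28] 8
[23, -26] 16
[33, -22] 24
[43, -17] 32
[53, -10] 40
[61, -2] 48
[68, 7] 56
[74, 17] 64
[78, 28] 72
[81, 39] 80
```

Emit:
move_arm --targets '[[[0,-10,0],[0,0,0]],[[0,-19,0],[0,0,0]],[[10,-18,0],[0,0,8]],[[20,-16,0],[0,0,16]],[[29,-13,0],[0,0,24]],[[38,-8,0],[0,0,32]],[[46,-2,0],[0,0,40]],[[54,5,0],[0,0,48]],[[60,13,0],[0,0,56]],[[65,21,0],[0,0,64]]]'

```text
t: 10.0
eef_pos: [0.5283, -0.0144, 0.1297]
orientation: [-0.0, 0.18, 0.984, -0.0]
ft_force: [0.1, 0.4, 0.6]
grip_width: 0.0005
grasp_force: 0.0
```

Emit:
move_arm --targets '[[[10,1,0],[0,0,8]],[[20,3,0],[0,0,16]],[[29,6,0],[0,0,24]],[[38,11,0],[0,0,32]],[[46,17,0],[0,0,40]],[[54,24,0],[0,0,48]],[[60,32,0],[0,0,56]],[[65,40,0],[0,0,64]],[[68,50,0],[0,0,72]],[[71,59,0],[0,0,80]]]'

```text
t: 11.0
eef_pos: [0.4828, 0.0664, 0.1298]
orientation: [-0.0, 0.77, 0.638, -0.0]
ft_force: [0.5, 0.3, -0.1]
grip_width: 0.0002
grasp_force: 0.0
```

Emit:
move_arm --targets '[[[10,1,0],[0,0,8]],[[20,3,0],[0,0,16]],[[29,6,0],[0,0,24]],[[38,11,0],[0,0,32]],[[46,17,0],[0,0,40]],[[54,24,0],[0,0,48]],[[60,32,0],[0,0,56]],[[65,40,0],[0,0,64]],[[68,50,0],[0,0,72]],[[71,59,0],[0,0,80]]]'

```text
t: 12.0
eef_pos: [0.5542, 0.1252, 0.1297]
orientation: [0.0, 1.0, -0.007, -0.0]
ft_force: [0.2, 0.4, -0.3]
grip_width: 0.0004
grasp_force: 0.0
```

```bash
python3 - <<'E'
from h import *
polar(); fit('c'); f=np.radians(73); goto(C+.072*np.array([np.cos(f),np.sin(f)]),.131,253)
E
```

```text
phi 89.7 r 71.4 yaz-phi 179.6 z 0.1297 F r,t,z [ 0.35 -0.15 -0.3 ] q7 -1.69 w 0.00042213880525468256
scene collar ((0.5538994669914246, 0.0542038269340992), 0.04624703899025917) 0.07695149
 base ((0.5737313032150269, -0.0345456600189209), (0.48198485374450684, 0.3335229754447937), 79.87416076660156)
 plate ((0.5274230241775513, -0.1250811219215393), (0.010704770684242249, 0.0689743161201477), 15.809101104736328) [ 0.5277386  -0.12419224  0.06613739] 165
top collar ((0.5540273189544678, 0.05328315123915672), 0.04639412462711334) 0.075993404
 base ((0.5661231875419617, -0.07713864743709564), (0.39795395731925964, 0.3356640040874481), 80.6382827758789)
 plate ((0.528453528881073, -0.12683479487895966), (0.010328195989131927, 0.0696023553609848), 16.80323028564453) [ 0.52789867 -0.12614772  0.06605644] 145
shift [20.3  2.4 -1.3] turn [ 0.1 -0.  16.5]
```

View pics/scene_c.png

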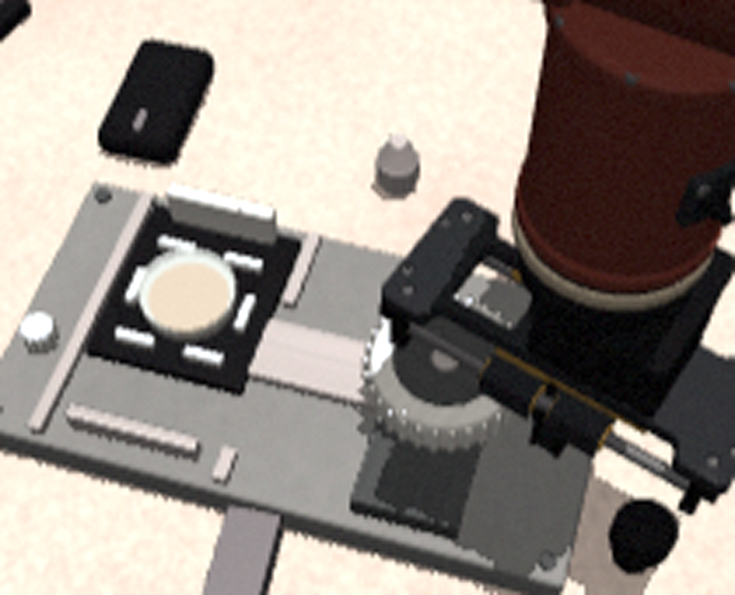

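The index mark is hidden under the hand, as expected after 248°. The collar top has risen about 1.2 mm, which is about 0.65 turn. Next is the second stroke.

Emit:
move_arm --targets '[[[10,1,0],[0,0,8]],[[20,3,-1],[0,0,16]],[[17,13,-1],[0,0,16]],[[15,20,-1],[0,0,16]],[[15,22,-1],[0,0,16]],[[15,22,-1],[0,0,16]]]'

```text
t: 12.7
eef_pos: [0.5684, 0.1059, 0.1313]
orientation: [-0.002, 0.99, -0.139, 0.001]
ft_force: [4.1, 10.8, -1.5]
grip_width: 0.0006
grasp_force: 5.4
```

```bash
python3 - <<'E'
from h import *
polar()
E
```

```text
phi 74.4 r 54.1 yaz-phi 179.7 z 0.1313 F r,t,z [11.53 -1.06 -1.49] q7 -1.88 w 0.0006409648695872559
```

Emit:
move_arm --targets '[[[-7.5,0.5,0],[0,0,-8]],[[-14.5,2,0],[0,0,-16]],[[-21.5,4,0],[0,0,-24]],[[-28,7.5,0],[0,0,-32]],[[-34,12,0],[0,0,-40]],[[-39,17,0],[0,0,-48]],[[-43.5,22.5,0],[0,0,-56]],[[-47.5,29,0],[0,0,-64]],[[-50,36,0],[0,0,-72]],[[-52,43,0],[0,0,-80]]]'

```text
t: 13.7
eef_pos: [0.5041, 0.0772, 0.1307]
orientation: [-0.001, 0.847, 0.532, -0.001]
ft_force: [-3.8, 2.5, 3.7]
grip_width: 0.0003
grasp_force: 2.6
```

```bash
python3 - <<'E'
from h import *
polar()
E
```

```text
phi 154.8 r 54.9 yaz-phi 179.5 z 0.1307 F r,t,z [ 4.49 -0.66  3.75] q7 -0.59 w 0.0003364300911966357
```

Pressing has eased to 4.5 N, so I add 1 mm inward.

Emit:
move_arm --targets '[[[-7.5,1.5,0],[0,0,-8]],[[-14.5,3,0],[0,0,-16]],[[-21.5,5.5,0],[0,0,-24]],[[-28,9,0],[0,0,-32]],[[-34,13.5,0],[0,0,-40]],[[-39,18.5,0],[0,0,-48]],[[-43.5,24,0],[0,0,-56]],[[-47,30,0],[0,0,-64]],[[-49.5,37,0],[0,0,-72]],[[-51.5,44,0],[0,0,-80]]]'

```text
t: 14.7
eef_pos: [0.5208, 0.009, 0.1305]
orientation: [-0.001, 0.307, 0.952, -0.001]
ft_force: [-3.6, -3.0, 2.3]
grip_width: 0.0004
grasp_force: 2.4
```

```bash
python3 - <<'E'
from h import *
polar()
E
```

```text
phi 233.6 r 55.7 yaz-phi 180.6 z 0.1305 F r,t,z [ 4.57 -1.1   2.35] q7 0.92 w 0.00043814929185577645
```

Emit:
move_arm --targets '[[[-7.5,1.5,0],[0,0,-8]],[[-14.5,3,0],[0,0,-16]],[[-21.5,5.5,0],[0,0,-24]],[[-28,9,0],[0,0,-32]],[[-34,13.5,0],[0,0,-40]],[[-39,18.5,0],[0,0,-48]],[[-43.5,24,0],[0,0,-56]],[[-47,30,0],[0,0,-64]],[[-49.5,37,0],[0,0,-72]],[[-51.5,44,0],[0,0,-80]]]'

```text
t: 15.7
eef_pos: [0.5909, 0.0125, 0.1315]
orientation: [0.0, -0.375, 0.927, -0.002]
ft_force: [4.2, -6.3, 1.2]
grip_width: 0.0001
grasp_force: 3.5
```

```bash
python3 - <<'E'
from h import *
polar()
E
```

```text
phi 311.9 r 55.5 yaz-phi 182.2 z 0.1315 F r,t,z [ 7.55 -1.08  1.18] q7 2.27 w 7.52838228201596e-05
```

Emit:
move_arm --targets '[[[0,-10,0],[0,0,0]],[[0,-19,0],[0,0,0]],[[10,-18,0],[0,0,8]],[[20,-16,0],[0,0,16]],[[29,-13,0],[0,0,24]],[[38,-8,0],[0,0,32]],[[46,-2,0],[0,0,40]],[[54,5,0],[0,0,48]],[[60,13,0],[0,0,56]],[[65,21,0],[0,0,64]]]'

```text
t: 16.7
eef_pos: [0.528, -0.0145, 0.1307]
orientation: [-0.0, 0.181, 0.983, -0.0]
ft_force: [-0.9, 0.1, -0.2]
grip_width: 0.0006
grasp_force: 0.0
```

Emit:
move_arm --targets '[[[10,1,0],[0,0,8]],[[20,3,0],[0,0,16]],[[29,6,0],[0,0,24]],[[38,11,0],[0,0,32]],[[46,17,0],[0,0,40]],[[54,24,0],[0,0,48]],[[60,32,0],[0,0,56]],[[65,40,0],[0,0,64]],[[68,50,0],[0,0,72]],[[71,59,0],[0,0,80]]]'

```text
t: 17.7
eef_pos: [0.4826, 0.0661, 0.1308]
orientation: [-0.0, 0.771, 0.637, -0.0]
ft_force: [0.0, 0.1, -0.4]
grip_width: 0.0003
grasp_force: 0.0
```

Emit:
move_arm --targets '[[[10,1,0],[0,0,8]],[[20,3,0],[0,0,16]],[[29,6,0],[0,0,24]],[[38,11,0],[0,0,32]],[[46,17,0],[0,0,40]],[[54,24,0],[0,0,48]],[[60,32,0],[0,0,56]],[[65,40,0],[0,0,64]],[[68,50,0],[0,0,72]],[[71,59,0],[0,0,80]]]'

```text
t: 18.7
eef_pos: [0.5539, 0.1249, 0.1307]
orientation: [0.0, 1.0, -0.007, -0.0]
ft_force: [-0.3, -0.1, 0.5]
grip_width: 0.0003
grasp_force: 0.0
```

```bash
python3 - <<'E'
from h import *
polar(); fit('d'); f=np.radians(73); goto(C+.072*np.array([np.cos(f),np.sin(f)]),.132,253)
E
```

```text
phi 89.9 r 71.1 yaz-phi 179.3 z 0.1307 F r,t,z [-0.14  0.31  0.54] q7 -1.71 w 0.00031917889771437537
scene collar ((0.5534692406654358, 0.05447368323802948), 0.04695674031972885) 0.078374244
 base ((0.5743013024330139, -0.03204569220542908), (0.47682592272758484, 0.3335407078266144), 79.9570541381836)
 plate ((0.5265753269195557, -0.12537923455238342), (0.011648771353065968, 0.06821675598621368), 17.15448760986328) [ 0.52799636 -0.12464361  0.06646807] 161
top collar ((0.5539815425872803, 0.053877104073762894), 0.04633559286594391) 0.077400126
 base ((0.5657753944396973, -0.07514379918575287), (0.3874984085559845, 0.33505767583847046), 80.5578842163086)
 plate ((0.5284452438354492, -0.12692205607891083), (0.01005658321082592, 0.0696474015712738), 17.238985061645508) [ 0.5279718  -0.12603828  0.06613637] 145
shift [20.5  2.2 -1.3] turn [ 0.  -0.  16.4]
```

View pics/scene_d.png

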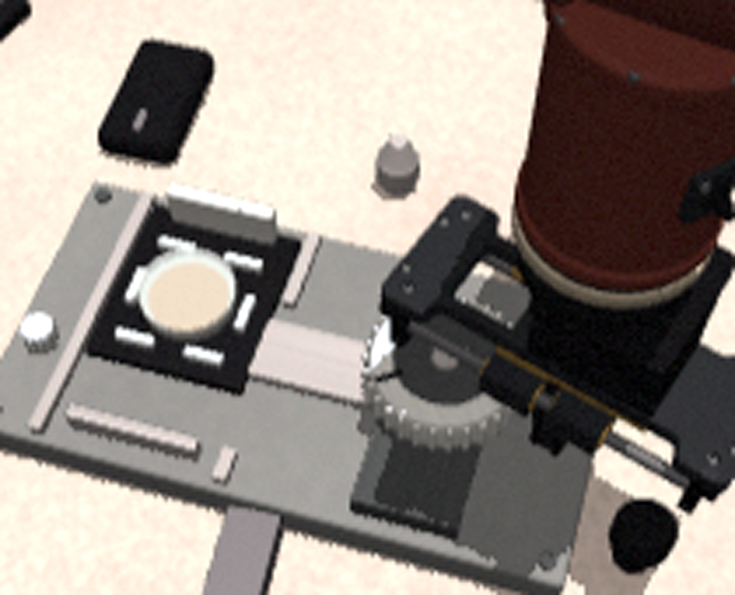

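```bash
cat >> h.py <<'E'
def ang(cam,u,v,z):
    c=get_calibration(cam);R=np.array(c['R']);o=-R.T@np.array(c['t'])
    d=R.T@np.array([(u-c['cx'])/c['fx'],(v-c['cy'])/c['fy'],1]); X=o+d*(z-o[2])/d[2]
    e=X[:2]-C; print(cam,X,'r',np.hypot(*e),'ang',np.degrees(np.arctan2(e[1],e[0]))%360)
E
python3 - <<'E'
from h import *
ang('scene',150+381/3.5,90+377/3.5,.0782)
ang('scene',150+383/3.5,90+370/3.5,.0762)
ang('top',150+320/3.5,90+410/3.5,.0755)
E
```

```text
scene [0.58375714 0.03170675 0.0782    ] r 0.03722286433241281 ang 323.5913965309336
scene [0.57839715 0.02956772 0.0762    ] r 0.03452858514630765 ang 315.4281297963321
top [0.52089044 0.04232844 0.0755    ] r 0.03485162856711194 ang 199.217450165741
```

Emit:
move_arm --targets '[[[10,1,0],[0,0,8]],[[20,3,-1],[0,0,16]],[[17,13,-1],[0,0,16]],[[15,20,-1],[0,0,16]],[[15,22,-1],[0,0,16]],[[15,22,-1],[0,0,16]]]'

```text
t: 19.4
eef_pos: [0.5685, 0.1058, 0.1323]
orientation: [-0.002, 0.99, -0.139, 0.001]
ft_force: [3.7, 10.1, -2.2]
grip_width: 0.0008
grasp_force: 5.4
```

```bash
python3 - <<'E'
from h import *
polar()
E
```

```text
phi 74.3 r 54.0 yaz-phi 179.8 z 0.1323 F r,t,z [10.77 -0.79 -2.18] q7 -1.9 w 0.0007793777532979415
```

The mark lies at 323.6°, against 324° expected, so nothing is slipping and the collar has turned 487°. Third stroke.

Emit:
move_arm --targets '[[[-7.5,0.5,0],[0,0,-8]],[[-14.5,2,0],[0,0,-16]],[[-21.5,4.5,0],[0,0,-24]],[[-28,8,0],[0,0,-32]],[[-34,12.5,0],[0,0,-40]],[[-39,17.5,0],[0,0,-48]],[[-43.5,23,0],[0,0,-56]],[[-47.5,29.5,0],[0,0,-64]],[[-50,36.5,0],[0,0,-72]],[[-52,43.5,0],[0,0,-80]]]'

```text
t: 20.4
eef_pos: [0.504, 0.0769, 0.1316]
orientation: [-0.001, 0.847, 0.532, -0.001]
ft_force: [-4.0, 3.0, 3.6]
grip_width: 0.0006
grasp_force: 2.7
```

Emit:
move_arm --targets '[[[-7.5,1.5,0],[0,0,-8]],[[-14.5,3,0],[0,0,-16]],[[-21.5,5.5,0],[0,0,-24]],[[-28,9,0],[0,0,-32]],[[-34,13.5,0],[0,0,-40]],[[-39,18.5,0],[0,0,-48]],[[-43.5,24,0],[0,0,-56]],[[-47,30,0],[0,0,-64]],[[-49.5,37,0],[0,0,-72]],[[-51.5,44,0],[0,0,-80]]]'

```text
t: 21.4
eef_pos: [0.5209, 0.0088, 0.1315]
orientation: [-0.001, 0.308, 0.952, -0.001]
ft_force: [-3.2, -1.4, 1.3]
grip_width: 0.0005
grasp_force: 1.4
```

Emit:
move_arm --targets '[[[-7.5,1,0],[0,0,-8]],[[-14.5,2.5,0],[0,0,-16]],[[-21.5,5,0],[0,0,-24]],[[-28,8.5,0],[0,0,-32]],[[-34,13,0],[0,0,-40]],[[-39,18,0],[0,0,-48]],[[-43.5,23.5,0],[0,0,-56]],[[-47,29.5,0],[0,0,-64]],[[-49.5,36.5,0],[0,0,-72]]]'

```text
t: 22.3
eef_pos: [0.5844, 0.0074, 0.1322]
orientation: [0.0, -0.31, 0.951, -0.002]
ft_force: [3.9, -6.8, -1.4]
grip_width: 0.001
grasp_force: 3.7
```

```bash
python3 - <<'E'
from h import *
polar()
E
```

```text
phi 303.4 r 55.6 yaz-phi 182.7 z 0.1322 F r,t,z [ 7.77 -0.5  -1.37] q7 2.14 w 0.0009980401997121333
```

Emit:
move_arm --targets '[[[0,-10,0],[0,0,0]],[[0,-19,0],[0,0,0]],[[2,-22,-20],[0,0,8]],[[4,-24,-40],[0,0,16]],[[6,-26,-60],[0,0,24]],[[8,-28,-60],[0,0,32]],[[20,-30,-60],[0,0,40]],[[40,-32,-60],[0,0,48]],[[60,-40,-60],[0,0,56]],[[80,-50,-60],[0,0,64]]]'

```text
t: 23.3
eef_pos: [0.5473, -0.0775, 0.1917]
orientation: [-0.0, 0.249, 0.969, 0.0]
ft_force: [0.1, 0.2, 0.3]
grip_width: 0.0004
grasp_force: 0.0
```

```bash
cat >> h.py <<'E'
YA=17.2; SX=np.array([np.cos(np.radians(YA)),np.sin(np.radians(YA))]); PF=np.array([.528,-.1257])-.005*SX
E
python3 - <<'E'
from h import *
polar(); print(read_state()['eef_pos']); goto(PF-.035*SX,.180,YA); goto(PF-.035*SX,.118,YA)
print(PF)
fit('e')
E
```

```text
phi 267.2 r 131.5 yaz-phi 154.0 z 0.1917 F r,t,z [-0.2   0.11  0.33] q7 1.19 w 0.0003796649197655384
[ 0.5472807  -0.07751625  0.19166784]
shift [ 21.5 -80.3  11.7] turn [-0. -0. 44.]
shift [ 21.4 -80.3  73.7] turn [-0. -0. 44.]
[ 0.52322361 -0.12717854]
scene collar ((0.5537649989128113, 0.05405212566256523), 0.047210559248924255) 0.079693355
 base ((0.5741231441497803, -0.029494911432266235), (0.4711500108242035, 0.3347487449645996), 79.91828918457031)
 plate ((0.5300596356391907, -0.135445237159729), (0.011446190066635609, 0.04782533273100853), 17.193439483642578) [ 0.5318617  -0.1371367   0.06618743] 106
top collar ((0.5543593168258667, 0.053040917962789536), 0.04675552621483803) 0.078992516
 base ((0.5884762406349182, 0.03256747126579285), (0.3020308315753937, 0.3296070694923401), 77.75987243652344)
```

View pics/scene_e.png

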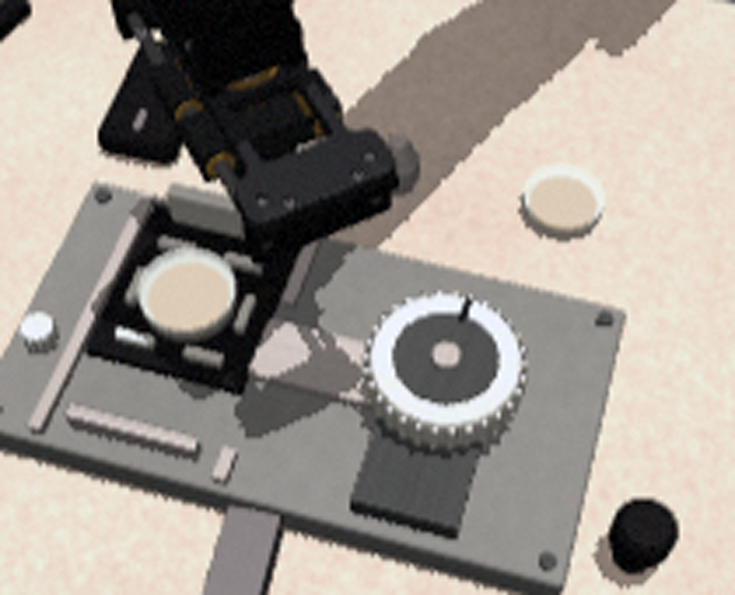

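The index mark at (466,308) is back on the stage's -x side and the collar has risen 4 mm. That makes two turns, so I can push the plate.

Emit:
move_arm --targets '[[[5,-20,5],[0,0,8]],[[10,-40,10],[0,0,16]],[[15,-60,10],[0,0,24]],[[21,-80,10],[0,0,32]],[[21,-80,25],[0,0,40]],[[21,-80,45],[0,0,44]],[[21,-80,65],[0,0,44]],[[21,-80,74],[0,0,44]],[[21,-80,74],[0,0,44]]]'

```text
t: 24.3
eef_pos: [0.4912, -0.1367, 0.1168]
orientation: [-0.001, 0.59, 0.807, -0.001]
ft_force: [-1.3, 1.0, -0.2]
grip_width: 0.0004
grasp_force: 0.0
```

```bash
python3 - <<'E'
from h import *
goto(PF-.008*SX,.118,YA); print(read_state()['eef_pos'],read_state()['ft_force'])
E
```

```text
shift [-0.6 25.4 -1.3] turn [-0.1 -0.   0.5]
[ 0.49124605 -0.1366849   0.11677985] [-1.25198237  1.03206771 -0.22431221]
```

Emit:
move_arm --targets '[[[0,10,0],[0,0,0]],[[0,18,0],[0,0,0]],[[0,22,0],[0,0,0]],[[0,26,0],[0,0,0]],[[0,30,0],[0,0,0]],[[0,34,0],[0,0,0]],[[0,38,0],[0,0,0]],[[0,42,0],[0,0,0]],[[0,46,0],[0,0,0]],[[0,50,0],[0,0,0]]]'

```text
t: 25.3
eef_pos: [0.54, -0.1218, 0.1177]
orientation: [0.0, 0.591, 0.807, -0.0]
ft_force: [-2.0, -1.8, 0.8]
grip_width: 0.0004
grasp_force: 0.9
```

Emit:
move_arm --targets '[[[0,3,0],[0,0,0]],[[0,6,0],[0,0,0]],[[0,9,0],[0,0,0]],[[0,12,0],[0,0,0]],[[0,14,0],[0,0,0]],[[0,14,0],[0,0,0]]]'

```text
t: 25.9
eef_pos: [0.5521, -0.1178, 0.1175]
orientation: [-0.001, 0.591, 0.807, -0.001]
ft_force: [-5.9, -1.5, 3.4]
grip_width: 0.0004
grasp_force: 3.2
```

```bash
python3 - <<'E'
from h import *
s=read_state(); print((np.array(s['eef_pos'])[:2]-PF)@SX, s['ft_force'])
E
```

```text
0.0303703589539891 [-5.85542367 -1.50921574  3.40340784]
```

Emit:
move_arm --targets '[[[0,1,0],[0,0,0]],[[0,2,0],[0,0,0]],[[0,3,0],[0,0,0]],[[0,3,0],[0,0,0]]]'

```text
t: 26.3
eef_pos: [0.5525, -0.1178, 0.1172]
orientation: [-0.003, 0.591, 0.806, -0.002]
ft_force: [-17.6, -3.3, 12.4]
grip_width: 0.0008
grasp_force: 8.9
```

```bash
python3 - <<'E'
from h import *
s=read_state(); print((np.array(s['eef_pos'])[:2]-PF)@SX, s['ft_force'])
E
```

```text
0.030771088306426213 [-17.63877037  -3.25101985  12.42000393]
```

It's at the stop: 18 N with no further travel. I back off and check.

Emit:
move_arm --targets '[[[0,-5,0],[0,0,0]],[[0,-15,0],[0,0,0]],[[0,-35,0],[0,0,0]],[[0,-60,-20],[0,0,0]],[[0,-80,-60],[0,0,0]],[[0,-80,-100],[0,0,0]],[[0,-80,-110],[0,0,0]],[[0,-80,-110],[0,0,0]]]'

```text
t: 27.1
eef_pos: [0.4806, -0.1407, 0.2296]
orientation: [0.002, 0.59, 0.807, 0.002]
ft_force: [0.1, -0.2, -0.3]
grip_width: 0.0007
grasp_force: 0.0
```

```bash
python3 - <<'E'
from h import *
for c in("scene","top"):
    im,d=grab_frame(c); A=pts(c,np.ones(d.shape,bool),d).astype(np.float32)
    B=A[(np.hypot(A[:,0]-.566,A[:,1]+.114)<.05)&(A[:,2]>.061)&(A[:,2]<.070)]
    if len(B):
        r=cv2.minAreaRect(B[:,:2].copy()); print(c,'plate',r,'travel',(np.median(B[:,:2],0)-[.528,-.1255])@SX)
    r=regions_of(c,"dish_center")
    if r: P=pts(c,r[0]['pixels'],d); m=np.median(P,0); print('dish',m,'moved',(m[:2]-[.586,-.108])@SX)
    k=cv2.resize(im[90:260,150:360,::-1],None,fx=3.5,fy=3.5,interpolation=cv2.INTER_CUBIC)
    cv2.imwrite(f"pics/{c}_f.png",k)
s=read_state(); print(s['t'],s['ft_force'],s['eef_pos'])
E
```

```text
scene plate ((0.5655593872070312, -0.1140965074300766), (0.010968486778438091, 0.0695577934384346), 16.64061164855957) travel 0.040176669768932895
dish [ 0.62561746 -0.09481972  0.05379249] moved 0.04174321288872203
top plate ((0.5643474459648132, -0.10759083926677704), (0.010082408785820007, 0.05389956384897232), 17.059247970581055) travel 0.03926697580843663
dish [0.56501816 0.19199322 0.0488451 ] moved 0.06866690967804223
27.3 [-0.45675395  0.163743   -0.54600095] [ 0.47900953 -0.14040661  0.22616436]
```

View pics/scene_f.png

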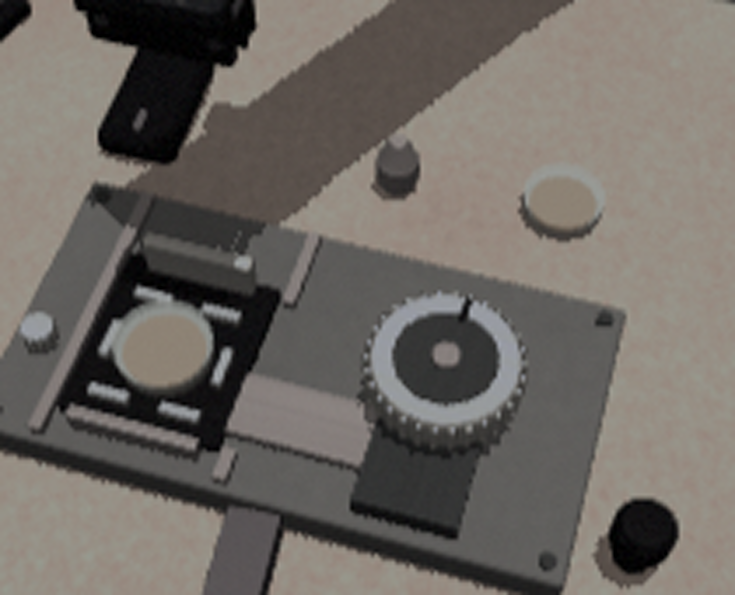

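The carriage stands against the far stop (travel about 40 mm), with the dish in its seat around (162,348). The index mark is back at its start position and the robot is clear, so I hand it in.

```bash
python3 -c "
from station import *
print(close_job())"
```

```text
the job is handed in; nothing more can be done
None
```

The job is handed in: by my measurements the collar is about two full turns open, the carriage is at the far stop (about 40 mm of travel), the dish is in its seat and the arm is clear; the judge's verdict was not shown.

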